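# Set up the binding punch for a small booklet

### The arm

A 6-joint arm with a two-finger parallel gripper is mounted at the origin on a cart in front of the work surface, level with it; the furniture and walls round the work are solid. World frame = base frame: x ahead of the robot, y to its left, z up, the work surface at z = 0. Lengths are in mm, angles in rad, forces in N, time in s.
With the tool pointing down it reaches from about 350 to 975 mm from the base axis. Payload 7.1 kg.
Tool frame: the origin (TCP) lies at the centre of the arm's flange, where the gripper is bolted on; the fingertips stand 182 mm ahead of it and the grasp point (between the pads) lies 163 mm ahead of it; z points along the fingers, y is the line along which they close (so a half turn about z gives the same grasp; the last joint's range is limited). The gripper opens to 88 mm and grips with 3 to 60 N. Pads are 20 mm wide; open, the fingers measure 115 mm over their backs; the gripper's body (75 mm by 178 mm) begins 61 mm behind the grasp point.
Start: joints at [-1.145, 0.423, 1.63, -0, 1.089, -0.019], TCP at [268.938, -564.162, 404.675] pointing down, gripper open.
Joint ranges: [-3, 3], [-0.9, 2.11], [0.09, 2.58], [-1.31, 4.45], [0.11, 2.69], [-2.54, 2.54]. Speed limits (rad/s): [2.39, 2.39, 3.01, 3.14, 3.14, 3.14].

### API

Orientations are given as a rotation vector (axis times angle).
In Python, from workcell import readout, get_image, ctrl gives the robot as it stands.
- The arm moves only by the tool step_arm, never from a script. Its argument "targets" is a list that holds one entry, the list of rows, each a list of 7 numbers: the shift along the world's x, y, z as a fraction of full scale, then the turn, a rotation vector about the world's x, y, z as a fraction of full scale, then the opening, from 0 (shut) to 1 (fully open). In form: [[[dx, dy, dz, wx, wy, wz, claw], ...]]. A call has exactly 5 rows; each row shifts and turns the commanded pose from where the row before left it; what a row does not reach is not made up. Full scale, the value 1, is 0.05 m for a shift and 4 degrees for a turn. A row lasts 1/8 s, in which the tool goes at most 62.5 mm and 10.7 degrees, less where a joint would pass 70% of its speed; a pose out of reach is approached as far as the arm can. A call with a number of a shift or a turn outside -1 to 1 is refused whole. A call with a gripper value outside its range is refused whole. The fingers move at their own pace and stop on an object; the grip force is fixed at half the most. Time passes only in rows, so rows that do not move let the fingers close, or fill a call up. It gives the time, the measured TCP pose, the force, the opening and the grip force at its end, in the units of the state.
- readout.get_obs(): the state, without advancing time (a new reading comes with each control period).
- get_image(name): name is "scene" or "top" or "wrist"; returns a dict with "pixels" (400x640x3 uint8, red, green, blue), "intrinsics" (3x3 intrinsics, pixels), "k1" (the pictures are not rectified: a ray, as slopes to the right and down, at radius r is drawn at 1 + k1 r^2 times it, then the intrinsics apply), "extrinsics" (4x4, takes a point from world to camera coordinates). Camera axes: x right, y down, z forward; pixel columns grow to the right and rows downward; lengths in mm; the calibration is good to about 2 mm. A picture is of the moment at which its call begins. There is no depth.
- ctrl.close_job(): hands the job in; it is judged then, once.
The state is a dict: "t": time; "qpos": joint angles; "qvel": joint speeds; "joint_torque": joint torques, N m; "ee_pos": TCP position; "orientation": TCP orientation; "ft_force": force on the tool from outside, world axes, zero at the start; "moment": the same for the moment, N m; "width": finger opening in mm; "grasp_force": force on a finger pad.
Only numpy, scipy, OpenCV 4.12 (cv2) and the standard library are available. Lean on these libraries where they do the work, as an engineer would, in place of code of your own. Each camera call takes 0.05 s, during which the arm holds its last target. There are 200 camera calls.

### The job

Set the binding punch up for the small blue booklet: with a fingertip, roll the ribbed depth wheel until its blue band clicks in beside the red pointer, and push the side guide along its track until it clicks in at the orange small-page mark. Only roll and push with the fingers: never pinch the wheel or the guide between them, and leave the other loose things on the desk where they are.

Things in the scene. Friction and masses are not known exactly. Their poses are not given: they have to be found in the camera images.
- punch: comb-binding punch, 200 x 320 mm, fixed to the desk; dark base with an aluminium feed table (28 mm high) on its front half, white punch housing (74 mm high) on its back half, U handle folded back behind it (up to 111 mm high). Origin: centre of the underside; x points from the feed table to the housing (away from the robot), y to the left, z up
- depth_wheel (a joint): black ribbed thumbwheel, radius 24 mm, on a level axle along punch y, in the housing's top near its right end. Value in rad, grows as its top is rolled away from the robot (punch +x). Clicks every 0.524 rad (12.6 mm of rim): 0 white, 0.524 yellow, 1.047 blue, 1.571 green, 2.094 purple. About 1.5 N along the rim takes it over a click; let go, it centres itself
- wheel_top (a point): highest point of the wheel, above its axle, middle of its 28 mm wide rubber; 86 mm above the desk, 12 above the housing, 6 above the cheeks beside it; does not turn. The axle is sprung: pressed from above the wheel yields up to 3 mm (about 2 N at first, 7 N at 3 mm), so a light press gives a fingertip the grip to roll it. Its flanks: wheel_left, wheel_right
- wheel_pointer (a point): the red pointer on the left cheek, level with the axle. Right of it, the wheel's smooth 16 mm wide drum carries the five colour bands: the one on top, beside the pointer, is set; as the top rolls away from the robot the next ones come up from the robot's side, in the order white, yellow, blue, green, purple
- side_guide (a joint): dark upright bar on the left of the feed table, 74 mm along punch x, 12 thick (y), 24 high (top 53 mm above the desk), white centre line. Slides along punch y. Value in m: 0 at the left end stop, growing to the right (punch -y) to 0.085. At 0.062 a spring notch holds it, centre line at the orange mark. About 1 N slides it, 4 N takes it into or out of the notch; it stays where left
- guide_push (a point): middle of the guide's outer (left) face, 41 mm above the desk, moves with the guide; to slide the guide to the right push this face along punch -y. The table is free for 35 mm or more to the left of it. The rules call the guide's left and right faces guide_outer and guide_inner
- guide_mark (a point): point on the feed table under the guide's middle when it sits in the notch; the printed orange mark (a bar with a small page outline left of it) lies 46 mm in front of it, at the table's front edge. A like black mark 62 mm to the left is for large pages
- booklet: small booklet waiting to be punched: stack of sheets with a blue cover, 210 x 148 x 9 mm, loose, left of the punch; origin: centre of its underside
- glue_stick: standing glue stick, 28 mm diameter, 92 mm high, loose, right of the punch; origin: centre of its underside
- clip: black bulldog clip lying flat, 32 x 50 x 12 mm, loose, in front of the punch; origin: centre of its underside
- stapler: grey desk stapler, 36 x 150 x 50 mm, loose, right of the punch; origin: centre of its underside

How it is judged:
By the outcome, as a careful person would: the job done as asked, in the order asked, and still so for the second after the job is handed in, with the robot touching nothing.
It also fails if it takes over 54 s, if anything falls off the work surface, if the arm or the gripper's body presses on something with over 40 N, if the wrist force passes 120 N, or if a joint passes its speed limit or range.

## Working session

There is one attempt and no reset: what is moved stays moved. The work goes in short steps, Python scripts to look and compute and a tool call to move; the robot and the scene stay as the last step left them, time stands still between calls to the robot, and variables do not carry over. Pictures are saved under pics/ and viewed, at most 10 in all, crops included, and the job is handed in when it is done.

Besides the shell and the picture viewer there is one more tool, called after "Call:" in YAML: its name, and indented under it one key for each argument. step_arm: Moves the arm, as the interface text tells. Shift numbers are shares of 0.05 m and turn numbers shares of 4 degrees, none past 1 either way. Its arguments: {"type":"object","properties":{"targets":{"type":"array"}},"required":["targets"]}

```bash
mkdir -p pics; ls; cat > h.py <<'E'
import numpy as np, cv2
from workcell import readout, get_image, ctrl
def snap(n,f):
    d=get_image(n); cv2.imwrite('pics/'+f+'.png',d['pixels'][:,:,::-1]); np.savez(f+'.npz',**d); return d
def ray(d,u,v):
    K=np.array(d['intrinsics']);k=float(d['k1'])
    q=np.array([(u-K[0,2])/K[0,0],(v-K[1,2])/K[1,1]]);p=q.copy()
    for _ in range(20): p=q/(1+k*(p@p))
    E=np.array(d['extrinsics']);R=E[:3,:3];t=E[:3,3]
    return -R.T@t, R.T@np.array([p[0],p[1],1])
def onz(d,u,v,z):
    c,r=ray(d,u,v); return c+r*(z-c[2])/r[2]
def proj(d,P):
    K=np.array(d['intrinsics']);k=float(d['k1']);E=np.array(d['extrinsics'])
    c=E[:3,:3]@np.array(P,float)+E[:3,3];s=c[:2]/c[2];s=s*(1+k*(s@s))
    return K[0,0]*s[0]+K[0,2],K[1,1]*s[1]+K[1,2]
E
python3 - <<'E'
from h import *
for n in('top','scene'):
    d=snap(n,n+'0');print(n,d['intrinsics'],d['k1'],ray(d,320,200))
print(readout.get_obs())
E
```

```text
pics
top [[436.33392045   0.         320.71155123]
 [  0.         436.33392045 199.69421782]
 [  0.           0.           1.        ]] -0.024683975097116166 (array([ 440.11787558,    4.77781474, 1198.69435156]), array([ 0.07571511, -0.00904758, -0.99709002]))
scene [[392.22945776   0.         314.58080451]
 [  0.         392.22945776 202.49917059]
 [  0.           0.           1.        ]] -0.019820648329444857 (array([-62.07078409, 441.34624301, 848.98393909]), array([ 0.54355678, -0.440554  , -0.71462556]))
{'t': 0.1, 'qpos': array([-1.14501829e+00,  4.23772127e-01,  1.63059306e+00, -1.05675636e-05,
        1.08862566e+00, -1.89997012e-02]), 'qvel': array([ 0.00102184, -0.00151897, -0.0011597 ,  0.00033212, -0.00174017,
       -0.00110353]), 'joint_torque': array([-1.12149448e-04, -5.45613849e+01, -2.74324179e+01,  6.44989195e-02,
        1.87809271e-02, -3.17192553e-05]), 'ee_pos': array([ 268.83046785, -563.95453826,  403.9825112 ]), 'orientation': array([-3.06289019e+00, -6.92616479e-01,  4.57825480e-04]), 'ft_force': array([-0.41849431,  0.85130212, -0.17998219]), 'moment': array([-0.00926635,  0.0205102 , -0.02906272]), 'grasp_force': 0.0, 'width': 87.65878592386154}
```

View pics/top0.png

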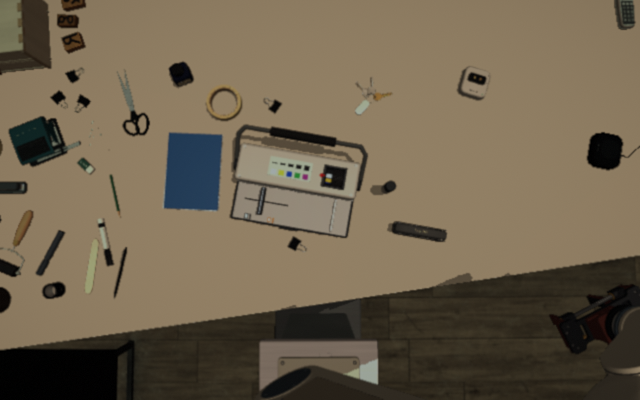

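View pics/scene0.png

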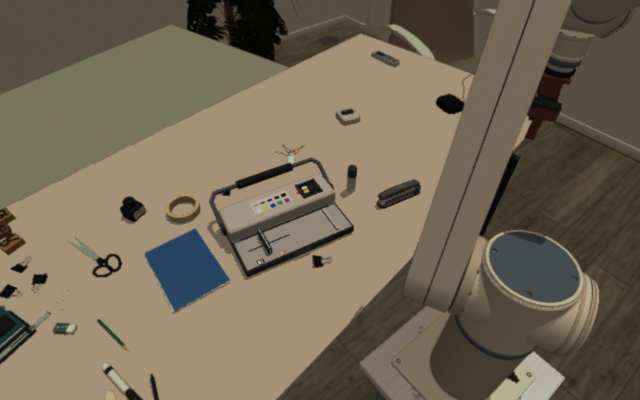

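The top view shows the punch centred near (298,185), wheel in the black block near (334,177), guide near (262,202), orange mark near (271,219). The scene view shows wheel near (308,188) and guide near (265,242). I'll enlarge both.

```bash
python3 - <<'E'
import cv2,numpy as np
a=cv2.imread('pics/top0.png')[120:242,225:375];b=cv2.imread('pics/scene0.png')[155:275,205:360]
f=lambda i:cv2.convertScaleAbs(cv2.resize(i,(750,300*2-0) if 0 else None,fx=5,fy=5,interpolation=cv2.INTER_CUBIC),alpha=1.6)
cv2.imwrite('pics/a1.png',f(a))
cv2.imwrite('pics/b1.png',f(b))
E
```

```text
(no output)
```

View pics/a1.png

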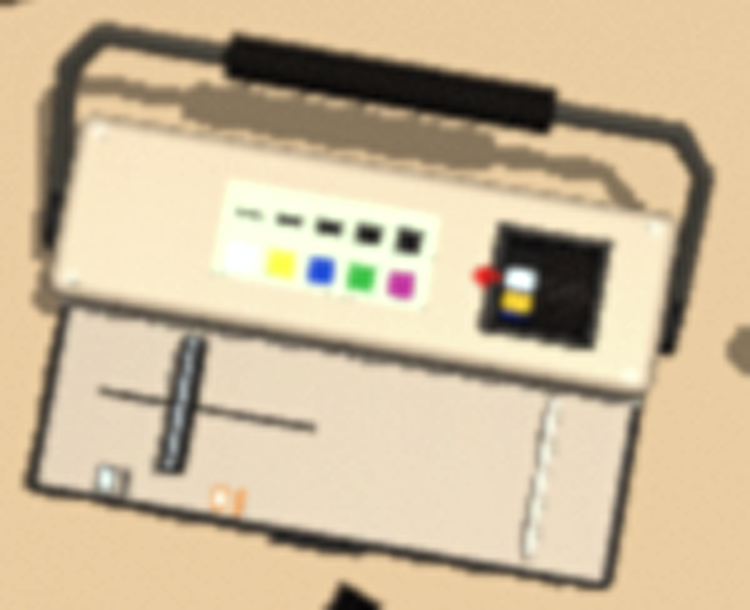

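```bash
python3 - <<'E'
from h import *
d=np.load('top0.npz')
def c(x,y,z): return onz(d,225+(x+.5)/5-.5,120+(y+.5)/5-.5,z)
P=lambda n,x,y,z: print(n,c(x,y,z).round(1))
A=c(90,118,74);B=c(672,215,74);C=c(648,388,74);D=c(52,298,74)
for e in(A,B,C,D):print(e.round(1))
print('ang',[np.degrees(np.arctan2(-(q-p)[0],-(q-p)[1])) for p,q in((A,B),(D,C))])
F=c(30,487,20);G=c(608,585,20);print('front',F,G,np.degrees(np.arctan2(-(G-F)[0],-(G-F)[1])))
P('pointer tip',497,277,80);P('white',519,278,84);P('yellow',516,302,80);P('wheel?',566,285,86)
P('guide near',170,468,53);P('guide far',194,338,53)
P('orange bar',239,502,28);P('slot L',98,390,28);P('slotR',315,428,28);P('black bar',124,480,28)
P('blk win',497,222,80);P('blk win',612,240,80);P('blk win',597,350,80);P('blk win',480,330,80)
o=onz(d,388,186,46);print('glue',o)
for u,v in((392,227),(445,236)):print('stapler',onz(d,u,v,50))
print('booklet',onz(d,220,210,9),onz(d,221,134,9))
E
```

```text
[674.2 196.4  74. ]
[ 623.2 -107.1   74. ]
[532.8 -94.   74. ]
[579.6 214.8  74. ]
ang [np.float64(9.526346680015305), np.float64(8.62304797209768)]
front [483.64968874 235.35355598  20.        ] [430.71737847 -76.43228763  20.        ] 9.635313327011135
pointer tip [589.8 -15.8  80. ]
white [588.8 -27.   84. ]
yellow [576.8 -25.5  80. ]
wheel? [584.9 -51.1  86. ]
guide near [492.4 155.6  53. ]
guide far [561.  143.6  53. ]
orange bar [475.3 121.7  28. ]
slot L [535.5 198.   28. ]
slotR [515.   81.2  28. ]
black bar [487.1 183.5  28. ]
blk win [618.5 -15.8  80. ]
blk win [609.2 -75.3  80. ]
blk win [551.9 -67.3  80. ]
blk win [562.3  -6.9  80. ]
glue [ 565.00285719 -186.73944947   46.        ]
stapler [ 455.98726361 -195.27264786   50.        ]
stapler [ 432.08251261 -335.25629415   50.        ]
booklet [503.14520031 266.6880993    9.        ] [713.5068226 267.5863011   9.       ]
```

View pics/b1.png

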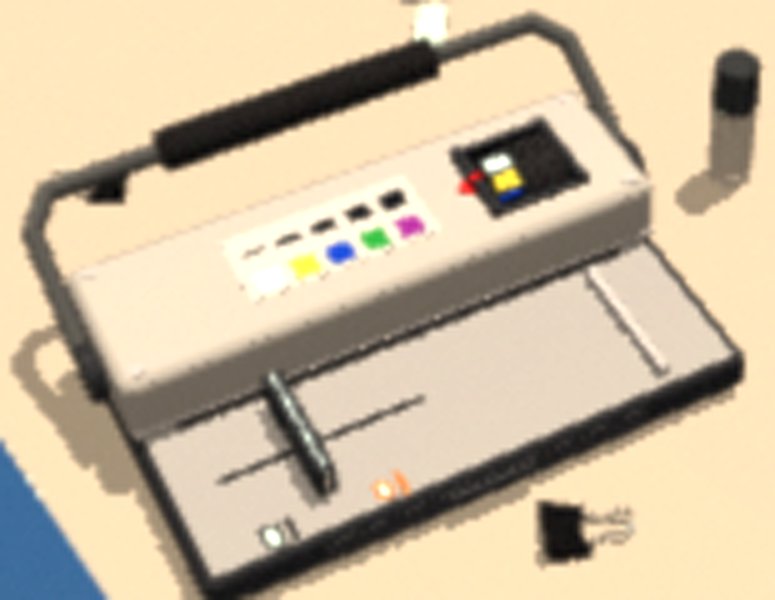

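The scene crop confirms it: white set beside the pointer, yellow next, guide about 36 mm left of the orange mark. Punch yaw is about -9.7°; wheel_top is about (585,-50). Now moving above the wheel with fingers shut and tool y along punch x.

Call:
step_arm:
  targets:
    - [[0.41,0.69,-0.1,0,0,0.91,0],[0.41,0.69,-0.1,0,0,0.91,0],[0.41,0.69,-0.1,0,0,0.91,0],[0.41,0.69,-0.1,0,0,0.91,0],[0.41,0.69,-0.1,0,0,0.91,0]]

```text
t: 0.72
ee_pos: [371.9, -390.4, 379.3]
orientation: [-2.915, -1.171, 0.0]
ft_force: [0.6, 0.4, 0.5]
width: 41.3
grasp_force: 0.0
```

Call:
step_arm:
  targets:
    - [[0.41,0.69,-0.1,0,0,0.91,0],[0.41,0.69,-0.1,0,0,0.91,0],[0.41,0.69,-0.1,0,0,0.91,0],[0.41,0.69,-0.1,0,0,0.91,0],[0.41,0.69,-0.1,0,0,0.91,0]]

```text
t: 1.35
ee_pos: [474.4, -218.0, 354.3]
orientation: [-2.693, -1.618, 0.0]
ft_force: [0.4, -0.6, -0.3]
width: 0.7
grasp_force: 0.0
```

Call:
step_arm:
  targets:
    - [[0.41,0.69,-0.1,0,0,0.91,0],[0.41,0.69,-0.1,0,0,0.91,0],[0.41,0.69,-0.1,0,0,0.91,0],[0.41,0.65,-0.1,0,0,0.91,0],[0.41,0.65,-0.1,0,0,0.91,0]]

```text
t: 1.98
ee_pos: [576.9, -49.4, 329.2]
orientation: [-2.402, -2.024, 0.001]
ft_force: [0.8, 0.3, -0.0]
width: 0.6
grasp_force: 0.0
```

```bash
python3 - <<'E'
from h import *
d=snap('wrist','w1');s=snap('scene','s1')
f=lambda i:cv2.convertScaleAbs(i[:,:,::-1],alpha=1.6)
w=cv2.resize(f(d['pixels']),(480,300));c=cv2.resize(f(s['pixels'])[110:230,215:365],(480,384),interpolation=cv2.INTER_CUBIC)
cv2.imwrite('pics/c1.png',np.vstack([w,c[:300]]))
print(proj(d,(585,-50,86)),proj(d,(588.8,-27,84)),proj(s,(577,-49,147)))
E
```

```text
(np.float64(332.0034923239455), np.float64(201.81798060714922)) (np.float64(332.0381541931205), np.float64(173.20032049025818)) (np.float64(312.1877929237663), np.float64(168.93344554917746))
```

View pics/c1.png

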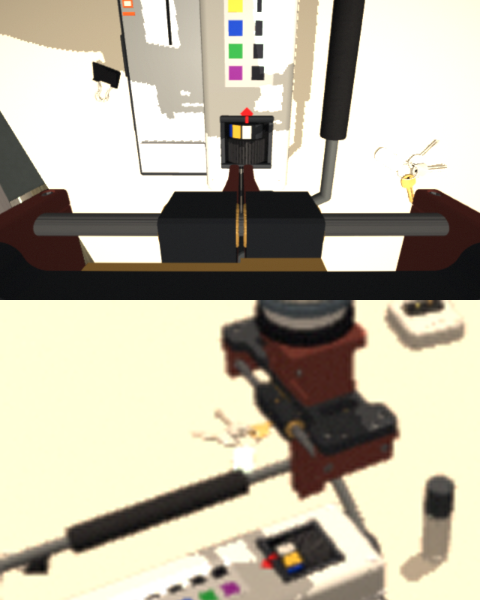

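The wrist view (upper half) shows the drum with white set at about (329,175) full-res, within 3 px of prediction, tip just in front of the wheel. Going down lightly.

Call:
step_arm:
  targets:
    - [[0,0,-0.5,0,0,0,0],[-0.02,0,-0.5,0,0,0,0],[0,0,-0.14,0,0,0,0],[0,0,-0.04,0,0,0,0],[0,0,0,0,0,0,0]]

```text
t: 2.7
ee_pos: [575.7, -50.9, 271.4]
orientation: [2.405, 2.02, 0.001]
ft_force: [-0.4, -0.6, -0.5]
width: 0.1
grasp_force: 0.0
```

Call:
step_arm:
  targets:
    - [[0,0,-0.02,0,0,0,0],[0,0,-0.02,0,0,0,0],[0,0,0,0,0,0,0],[0,0,0,0,0,0,0],[0,0,0,0,0,0,0]]

```text
t: 3.32
ee_pos: [575.4, -50.7, 268.7]
orientation: [-2.405, -2.021, -0.0]
ft_force: [0.1, 0.0, -0.2]
width: 0.8
grasp_force: 0.0
```

Call:
step_arm:
  targets:
    - [[0,0,-0.02,0,0,0,0],[0,0,-0.02,0,0,0,0],[0,0,0,0,0,0,0],[0,0,0,0,0,0,0],[0,0,0,0,0,0,0]]

```text
t: 3.95
ee_pos: [575.5, -50.7, 266.9]
orientation: [2.405, 2.021, 0.0]
ft_force: [-0.7, 0.2, 4.0]
width: 0.3
grasp_force: 2.0
```

Call:
step_arm:
  targets:
    - [[0.05,-0.01,-0.02,0,0,0,0],[0.06,-0.01,0,0,0,0,0],[0.06,-0.01,0,0,0,0,0],[0.06,-0.01,0,0,0,0,0],[0.06,-0.01,0,0,0,0,0]]

```text
t: 4.58
ee_pos: [590.0, -53.2, 265.7]
orientation: [-2.405, -2.021, 0.001]
ft_force: [-3.3, -0.2, 5.7]
width: 0.6
grasp_force: 2.5
```

Call:
step_arm:
  targets:
    - [[0,0,0,0,0,0,0],[0,0,0.2,0,0,0,0],[0,0,0.2,0,0,0,0],[-0.29,0.05,0,0,0,0,0],[0,0,0,0,0,0,0]]

```text
t: 5.2
ee_pos: [573.9, -50.4, 285.5]
orientation: [-2.404, -2.02, 0.002]
ft_force: [-0.3, 0.1, -0.6]
width: 0.4
grasp_force: 0.0
```

```bash
python3 - <<'E'
from h import *
d=snap('wrist','w2')
i=cv2.convertScaleAbs(d['pixels'][:,:,::-1],alpha=1.4)[130:290,250:410]
cv2.imwrite('pics/c2.png',cv2.resize(i,None,fx=3.5,fy=3.5,interpolation=cv2.INTER_CUBIC))
E
```

```text
(no output)
```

View pics/c2.png

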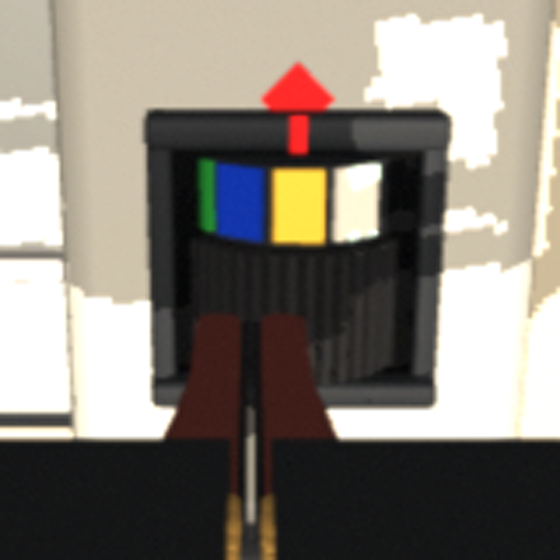

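Yellow now sits beside the pointer (298,205 in the crop), blue next. Repeating one stroke.

Call:
step_arm:
  targets:
    - [[0.02,0,-0.2,0,0,0,0],[0,0,-0.16,0,0,0,0],[0,0,-0.02,0,0,0,0],[0,0,-0.02,0,0,0,0],[0,0,0,0,0,0,0]]

```text
t: 5.88
ee_pos: [576.7, -50.7, 265.9]
orientation: [2.405, 2.021, 0.0]
ft_force: [-0.2, 0.6, 5.0]
width: 0.0
grasp_force: 2.7
```

Call:
step_arm:
  targets:
    - [[0.05,-0.01,0,0,0,0,0],[0.06,-0.01,0,0,0,0,0],[0.06,-0.01,0,0,0,0,0],[0.06,-0.01,0,0,0,0,0],[0.06,-0.01,0,0,0,0,0]]

```text
t: 6.5
ee_pos: [590.9, -53.2, 265.8]
orientation: [-2.405, -2.021, 0.001]
ft_force: [-4.3, 1.0, 4.7]
width: 0.6
grasp_force: 2.3
```

Call:
step_arm:
  targets:
    - [[0,0,0,0,0,0,0],[0,0,0.2,0,0,0,0],[0,0,0.4,0,0,0,0],[-0.29,0.05,0.4,0,0,0,0],[0,0,0,0,0,0,0]]

```text
t: 7.12
ee_pos: [576.5, -50.6, 317.9]
orientation: [2.403, 2.02, 0.004]
ft_force: [0.0, -1.1, -0.0]
width: 0.3
grasp_force: 0.0
```

```bash
python3 - <<'E'
from h import *
d=snap('wrist','w3')
i=cv2.convertScaleAbs(d['pixels'][:,:,::-1],alpha=1.4)[130:290,250:410]
cv2.imwrite('pics/c3.png',cv2.resize(i,None,fx=3,fy=3,interpolation=cv2.INTER_CUBIC))
E
```

```text
(no output)
```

View pics/c3.png

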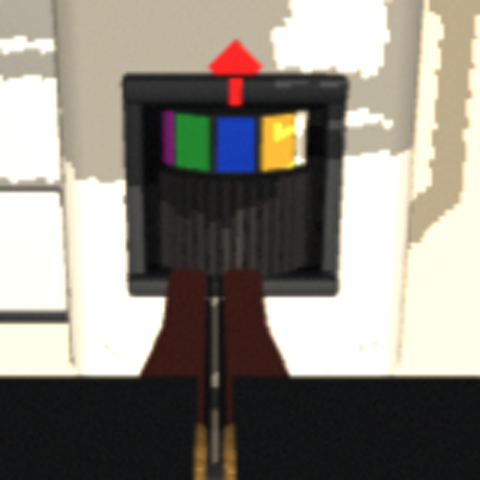

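Blue now sits beside the pointer (236,143 in the crop). Now to the guide's outer side.

Call:
step_arm:
  targets:
    - [[-0.18,0.92,0,0,0,0,0],[-0.18,0.92,0,0,0,0,0],[-0.18,0.92,0,0,0,0,0],[-0.18,0.92,0,0,0,0,0],[-0.18,0.9,0,0,0,0,0]]

```text
t: 7.8
ee_pos: [531.3, 179.9, 315.2]
orientation: [-2.405, -2.021, 0.0]
ft_force: [0.7, 0.4, 0.3]
width: 0.6
grasp_force: 0.0
```

```bash
python3 - <<'E'
from h import *
d=snap('wrist','w4')
o=readout.get_obs();print(o['ee_pos'],o['orientation'])
cv2.imwrite('pics/c4.png',cv2.convertScaleAbs(d['pixels'][:,:,::-1],alpha=1.4))
for p in((531.4,177.2,41),(526.7,149.6,53),(520.7,114,28),(475.3,121.7,28)):print(proj(d,p))
E
```

```text
[530.51782612 183.66523041 315.27968689] [-2.40227693e+00 -2.02221520e+00 -1.37072160e-03]
(np.float64(322.4416294132468), np.float64(195.02642240743444))
(np.float64(322.553833537452), np.float64(228.42152681095916))
(np.float64(322.5976127727795), np.float64(251.44408398787718))
(np.float64(277.64320033321104), np.float64(251.58203338857143))
```

View pics/c4.png

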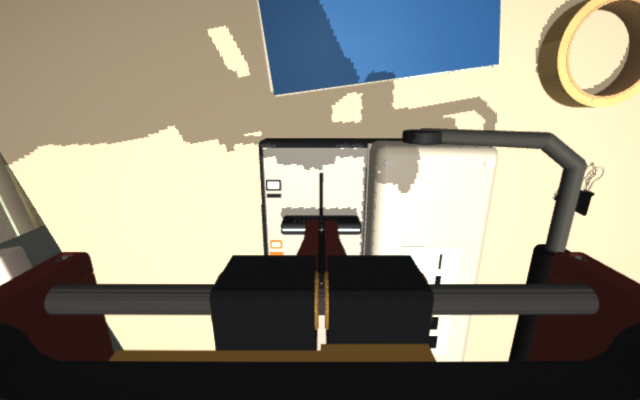

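The wrist view shows the guide's top at about (321,225), orange bar at (276,254), black bar at (274,196); the tip is clear to the left of the guide. Descending.

Call:
step_arm:
  targets:
    - [[0,0,-0.5,0,0,0,0],[0,0,-0.5,0,0,0,0],[0,0,-0.5,0,0,0,0],[0,0,-0.34,0,0,0,0],[0,0,0,0,0,0,0]]

```text
t: 8.48
ee_pos: [531.2, 178.1, 222.3]
orientation: [-2.404, -2.02, 0.004]
ft_force: [-0.9, -0.2, 1.0]
width: 0.5
grasp_force: 0.0
```

Call:
step_arm:
  targets:
    - [[-0.01,-0.06,0,0,0,0,0],[-0.01,-0.06,0,0,0,0,0],[-0.01,-0.06,0,0,0,0,0],[-0.01,-0.06,0,0,0,0,0],[0,0,0,0,0,0,0]]

```text
t: 9.1
ee_pos: [529.5, 166.1, 223.9]
orientation: [2.405, 2.021, 0.001]
ft_force: [0.6, -0.4, -0.2]
width: 0.6
grasp_force: 0.0
```

Call:
step_arm:
  targets:
    - [[-0.01,-0.08,0,0,0,0,0],[-0.01,-0.08,0,0,0,0,0],[-0.01,-0.08,0,0,0,0,0],[-0.02,-0.08,0,0,0,0,0],[-0.01,-0.08,0,0,0,0,0]]

```text
t: 9.72
ee_pos: [526.4, 146.0, 223.6]
orientation: [-2.405, -2.021, 0.0]
ft_force: [-0.3, 1.0, -0.1]
width: 0.4
grasp_force: 0.6
```

Call:
step_arm:
  targets:
    - [[-0.01,-0.04,0,0,0,0,0],[0,-0.04,0,0,0,0,0],[-0.01,-0.04,0,0,0,0,0],[0,-0.02,0,0,0,0,0],[0,0,0,0,0,0,0]]

```text
t: 10.35
ee_pos: [525.5, 139.2, 223.7]
orientation: [2.405, 2.021, -0.0]
ft_force: [0.8, -0.7, 0.5]
width: 0.6
grasp_force: 0.0
```

Call:
step_arm:
  targets:
    - [[0,-0.02,0,0,0,0,0],[-0.01,-0.02,0,0,0,0,0],[0,-0.02,0,0,0,0,0],[0,-0.02,0,0,0,0,0],[0,0,0,0,0,0,0]]

```text
t: 10.98
ee_pos: [524.9, 135.1, 223.7]
orientation: [2.405, 2.021, -0.001]
ft_force: [-0.4, 1.0, 0.3]
width: -0.0
grasp_force: 0.6
```

Call:
step_arm:
  targets:
    - [[0,-0.02,0,0,0,0,0],[0,0,0,0,0,0,0],[0,-0.02,0,0,0,0,0],[0,0,0,0,0,0,0],[0,0,0,0,0,0,0]]

```text
t: 11.6
ee_pos: [525.0, 133.2, 223.7]
orientation: [2.405, 2.021, -0.0]
ft_force: [0.6, -0.4, 0.0]
width: 0.5
grasp_force: 0.0
```

Call:
step_arm:
  targets:
    - [[0,-0.02,0,0,0,0,0],[0,0,0,0,0,0,0],[0,-0.02,0,0,0,0,0],[0,0,0,0,0,0,0],[0,0,0,0,0,0,0]]

```text
t: 12.22
ee_pos: [525.0, 131.3, 223.7]
orientation: [2.405, 2.021, 0.0]
ft_force: [-0.4, 0.5, -0.1]
width: 0.2
grasp_force: 0.0
```

```bash
python3 - <<'E'
from h import *
d=snap('wrist','w5');s=snap('scene','s5');t=snap('top','t5')
f=lambda i:cv2.convertScaleAbs(i[:,:,::-1],alpha=1.4)
a=cv2.resize(f(d['pixels'])[100:300,225:425],(400,400),interpolation=cv2.INTER_CUBIC)
b=cv2.resize(f(s['pixels'])[205:285,220:300],(400,400),interpolation=cv2.INTER_CUBIC)
c=cv2.resize(f(t['pixels'])[175:235,225:285],(200,200),interpolation=cv2.INTER_CUBIC)
o=np.zeros((600,800,3),np.uint8);o[:400,:400]=a;o[:400,400:]=b;o[400:,:200]=c
cv2.imwrite('pics/c5.png',o)
E
```

```text
(no output)
```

View pics/c5.png

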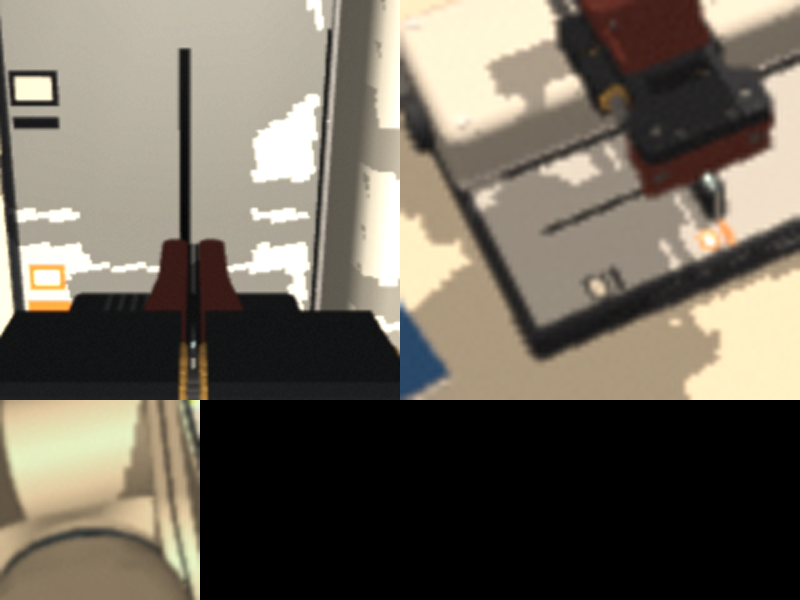

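```bash
python3 - <<'E'
from h import *
d=np.load('w5.npz');y=np.array([.168,.986,0])
g=lambda x,v,z:onz(d,225+x/2,100+v/2,z)
b=g(36,123,28);e=g(185,294,53);o=g(50,305,28)
print(b,e,o,'bar-orange',(b-o)@y,'bar-guide centre',(b-e)@y+6)
s=np.load('s5.npz')
h=lambda x,v,z:onz(s,220+(x-400)/5,205+v/5,z)
print('scene near top end',h(710,215,53), 'orange',h(727,235,28),'blk',h(618,277,28),readout.get_obs()['ft_force'])
E
```

```text
[484.28711281 181.16584201  28.        ] [521.86405962 128.74701963  53.        ] [473.81526987 120.15561432  28.        ] bar-orange 61.91535411635842 bar-guide centre 51.37203181060678
scene near top end [471.01040984 133.07937536  53.        ] orange [471.56565304 123.97747965  28.        ] blk [484.64192985 182.91775636  28.        ] [ 0.5555829  -0.86499717  0.78359166]
```

By this view the guide (edge at crop row 294) still has about 9–10 mm to go; continuing gently.

Call:
step_arm:
  targets:
    - [[0,-0.03,0,0,0,0,0],[-0.01,-0.03,0,0,0,0,0],[0,-0.03,0,0,0,0,0],[0,0,0,0,0,0,0],[0,0,0,0,0,0,0]]

```text
t: 13.0
ee_pos: [524.5, 126.6, 223.7]
orientation: [2.405, 2.021, -0.0]
ft_force: [1.4, -0.7, 0.1]
width: 0.7
grasp_force: 0.0
```

Call:
step_arm:
  targets:
    - [[0,-0.02,0,0,0,0,0],[-0.01,0,0,0,0,0,0],[0,-0.02,0,0,0,0,0],[0,0,0,0,0,0,0],[0,0,0,0,0,0,0]]

```text
t: 13.62
ee_pos: [523.9, 124.8, 223.7]
orientation: [2.405, 2.021, -0.0]
ft_force: [0.2, 0.1, 0.2]
width: 0.6
grasp_force: 0.0
```

Call:
step_arm:
  targets:
    - [[0,-0.02,0,0,0,0,0],[0,0,0,0,0,0,0],[0,0,0,0,0,0,0],[0,0,0,0,0,0,0],[0,0,0,0,0,0,0]]

```text
t: 14.25
ee_pos: [523.9, 123.9, 223.7]
orientation: [2.405, 2.021, 0.0]
ft_force: [-0.3, 1.1, 1.0]
width: 0.3
grasp_force: 0.0
```

```bash
cat > m.py <<'E'
from h import *
import sys
def meas(d,pr=0):
    g=d['pixels'].astype(int).sum(2);y=np.array([.168,.986,0])
    for u in(276,284,355,362):
        col=g[215:262,u]; k=np.argmin(np.diff(col)); e=onz(d,u,215+k+.5,53)
        print(u,215+k,col[k-1:k+3],'to go',round(62-((np.array([484.3,181.2,28])-e)@y+6),1) if 0 else round(62-((np.array([484.3,181.2,0])-e*[1,1,0])@y+6),1), g[225:262:3,u] if pr else '')
if __name__=='__main__':
    print('old');meas(np.load('w5.npz'));print('new');meas(snap('wrist',sys.argv[1]),1)
E
python3 m.py w6
```

```text
old
276 233 [581 568 419 354] to go 19.1 
284 235 [585 571 404 350] to go 17.8 
355 235 [593 575 406 349] to go 17.7 
362 234 [593 574 406 351] to go 18.3 
new
276 234 [553 560 414 347] to go 10.9 [343 338 352 560 342 338 339 204  41  45  45  37  41]
284 246 [331 258 111  57] to go 3.4 [341 342 485 448 344 341 340 258  57  74  52  39  45]
355 233 [584 567 400 345] to go 11.4 [586 585 585 400 339 340 340 257  44  42  39  38  43]
362 235 [583 564 398 346] to go 10.2 [586 581 583 583 346 338 337 256  41  41  42  36  39]
```

Call:
step_arm:
  targets:
    - [[0,-0.02,0,0,0,0,0],[0,0,0,0,0,0,0],[0,-0.01,0,0,0,0,0],[0,0,0,0,0,0,0],[0,0,0,0,0,0,0]]

```text
t: 14.92
ee_pos: [523.9, 122.3, 223.6]
orientation: [-2.405, -2.021, 0.0]
ft_force: [-0.2, 1.2, -0.4]
width: 0.5
grasp_force: 0.3
```

Call:
step_arm:
  targets:
    - [[0,-0.01,0,0,0,0,0],[0,0,0,0,0,0,0],[0,0,0,0,0,0,0],[0,0,0,0,0,0,0],[0,0,0,0,0,0,0]]

```text
t: 15.55
ee_pos: [524.0, 121.8, 223.7]
orientation: [2.405, 2.021, -0.0]
ft_force: [-0.3, 0.2, -0.8]
width: 0.2
grasp_force: 0.2
```

Call:
step_arm:
  targets:
    - [[0,-0.01,0,0,0,0,0],[0,0,0,0,0,0,0],[0,0,0,0,0,0,0],[0,0,0,0,0,0,0],[0,0,0,0,0,0,0]]

```text
t: 16.18
ee_pos: [523.9, 121.3, 223.7]
orientation: [-2.405, -2.021, 0.0]
ft_force: [-0.9, 0.2, 0.5]
width: 0.4
grasp_force: 0.4
```

```bash
python3 m.py w7|grep -A9 new
```

```text
new
276 234 [573 553 394 344] to go 8.5 [343 342 369 553 338 337 339 202  41  54  50  40  42]
284 245 [339 326 204  93] to go 1.6 [342 343 342 433 341 341 341 204  73  71  52  43  41]
355 236 [565 499 375 343] to go 7.1 [581 582 581 572 375 337 339 202  41  41  42  42  37]
362 234 [580 565 414 346] to go 8.3 [582 582 581 565 340 336 334 204  43  39  42  40  39]
```

Call:
step_arm:
  targets:
    - [[0,-0.01,0,0,0,0,0],[0,0,0,0,0,0,0],[0,0,0,0,0,0,0],[0,0,0,0,0,0,0],[0,0,0,0,0,0,0]]

```text
t: 16.85
ee_pos: [524.0, 120.8, 223.7]
orientation: [2.405, 2.021, 0.0]
ft_force: [0.6, -0.0, 0.6]
width: 0.6
grasp_force: 0.2
```

Call:
step_arm:
  targets:
    - [[0,-0.01,0,0,0,0,0],[0,0,0,0,0,0,0],[0,0,0,0,0,0,0],[0,0,0,0,0,0,0],[0,0,0,0,0,0,0]]

```text
t: 17.48
ee_pos: [523.9, 120.3, 223.7]
orientation: [2.405, 2.021, -0.0]
ft_force: [-1.0, 1.2, -0.2]
width: 0.5
grasp_force: 0.3
```

Call:
step_arm:
  targets:
    - [[0,-0.01,0,0,0,0,0],[0,0,0,0,0,0,0],[0,0,0,0,0,0,0],[0,0,0,0,0,0,0],[0,0,0,0,0,0,0]]

```text
t: 18.1
ee_pos: [524.0, 119.8, 223.7]
orientation: [2.405, 2.021, 0.0]
ft_force: [0.1, 0.1, 0.6]
width: 0.4
grasp_force: 0.2
```

```bash
python3 m.py w8|grep -A9 new
```

```text
new
276 235 [566 508 381 341] to go 6.4 [343 341 351 566 341 338 340 205  47  69  55  41  41]
284 233 [576 560 398 344] to go 7.6 [343 340 545 398 338 340 341 206  77  70  52  43  41]
355 233 [581 565 414 346] to go 7.5 [585 583 581 414 337 335 337 205  43  42  41  43  42]
362 235 [578 560 396 340] to go 6.2 [582 584 581 578 340 340 336 200  40  43  40  38  39]
```

Call:
step_arm:
  targets:
    - [[0,-0.01,0,0,0,0,0],[0,0,0,0,0,0,0],[0,0,0,0,0,0,0],[0,0,0,0,0,0,0],[0,0,0,0,0,0,0]]

```text
t: 18.77
ee_pos: [524.0, 119.3, 223.7]
orientation: [2.405, 2.021, 0.0]
ft_force: [0.8, 0.2, 0.1]
width: 0.6
grasp_force: 0.3
```

Call:
step_arm:
  targets:
    - [[0,-0.01,0,0,0,0,0],[0,0,0,0,0,0,0],[0,0,0,0,0,0,0],[0,0,0,0,0,0,0],[0,0,0,0,0,0,0]]

```text
t: 19.4
ee_pos: [524.0, 118.8, 223.7]
orientation: [2.405, 2.021, -0.0]
ft_force: [-0.4, 0.5, -0.7]
width: 0.4
grasp_force: 0.3
```

```bash
python3 m.py w9|grep -A9 new
```

```text
new
276 233 [572 554 397 344] to go 6.6 [340 341 540 397 340 339 337 202  54  69  52  39  41]
284 235 [574 557 394 343] to go 5.4 [343 343 346 574 343 340 341 209  74  63  44  40  41]
355 235 [579 563 397 341] to go 5.2 [586 581 583 579 341 338 335 202  45  44  43  43  40]
362 234 [577 556 393 343] to go 5.8 [581 581 580 556 337 340 336 201  42  43  40  38  38]
```

Call:
step_arm:
  targets:
    - [[0,-0.01,0,0,0,0,0],[0,0,0,0,0,0,0],[0,0,0,0,0,0,0],[0,0,0,0,0,0,0],[0,0,0,0,0,0,0]]

```text
t: 20.08
ee_pos: [524.0, 118.3, 223.7]
orientation: [2.405, 2.021, 0.0]
ft_force: [0.0, 1.2, 0.6]
width: 0.4
grasp_force: 0.3
```

Call:
step_arm:
  targets:
    - [[0,-0.01,0,0,0,0,0],[0,0,0,0,0,0,0],[0,0,0,0,0,0,0],[0,0,0,0,0,0,0],[0,0,0,0,0,0,0]]

```text
t: 20.7
ee_pos: [523.9, 117.8, 223.7]
orientation: [2.405, 2.021, -0.0]
ft_force: [0.3, 0.9, -0.3]
width: 0.5
grasp_force: 0.3
```

```bash
python3 - <<'E'
from h import *
from m import meas
d=snap('wrist','w10');meas(d,1)
s=snap('scene','s10');f=lambda i:cv2.convertScaleAbs(i[:,:,::-1],alpha=1.4)
for n,im,z in(('s',s,28),('w',d,28)):
    h=cv2.cvtColor(im['pixels'],cv2.COLOR_RGB2HSV);m=cv2.inRange(h,(5,140,90),(20,255,255))
    k,l,st,c=cv2.connectedComponentsWithStats(m)
    for i in range(1,k):
        if st[i,4]>3:print(n,c[i].round(1),st[i],onz(im,*c[i],28).round(1))
a=cv2.resize(f(d['pixels'])[120:270,225:425],(800,600),interpolation=cv2.INTER_CUBIC)
b=cv2.resize(f(s['pixels'])[215:275,240:300],(400,400),interpolation=cv2.INTER_CUBIC)
o=np.zeros((600,800,3),np.uint8);o[:400,400:]=b;o[:600,:400]=a[:,:400]
cv2.imwrite('pics/c10.png',o)
E
```

```text
276 235 [566 507 377 341] to go 4.4 [343 341 342 566 341 338 337 202  57  74  52  39  37]
284 233 [574 560 399 345] to go 5.6 [342 342 534 399 341 339 338 212  73  60  46  37  43]
355 234 [575 512 377 339] to go 4.9 [583 582 580 512 337 337 336 205  41  43  44  40  43]
362 235 [578 560 394 343] to go 4.2 [583 579 578 578 343 337 336 201  45  46  40  42  39]
s [296.6 150.1] [295 149   4   4  10] [ 793.3 -150.5   28. ]
s [  5.5 214.7] [  0 208  11  14  47] [1084.6  679.6   28. ]
s [  1.  212.5] [  0 212   3   2   6] [1102.9  688.6   28. ]
s [  6.7 227.9] [  6 224   3   8  10] [1026.   686.1   28. ]
s [ 14.  236.6] [ 10 234   9   5  23] [978.  675.8  28. ]
s [ 10.2 244.5] [  0 239  22  12  85] [954.  689.5  28. ]
s [  4.2 242.5] [  2 241   5   4  12] [972.  701.4  28. ]
w [244.5 218.6] [236 213  18  13 133] [475.1 131.   28. ]
w [245.9 234. ] [236 232  21   5 104] [473.3 120.3  28. ]
w [456.5 268.5] [456 267   2   4   4] [609.4  70.6  28. ]
w [455.5 275.5] [455 273   2   6   8] [608.5  65.2  28. ]
w [316. 305.] [315 280   3  49 136] [509.4  58.3  28. ]
w [326.6 305.2] [325 280   4  50 151] [516.8  56.9  28. ]
w [455.9 282.3] [454 280   6   4  10] [608.6  59.8  28. ]
w [476.6 282.6] [475 282   4   2   5] [622.8  57.   28. ]
```

View pics/c10.png

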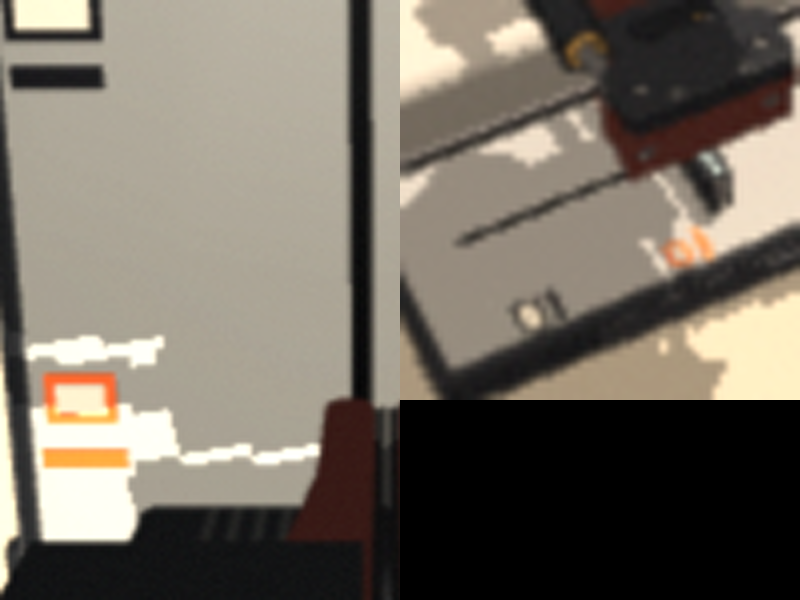

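```bash
python3 - <<'E'
from h import *
xp=np.array([.986,-.168,0]);yp=np.array([.168,.986,0])
s=np.load('s10.npz')
print('bar',[ (onz(s,240+(x-400)*.15,215+y*.15,28)@yp).round(1) for x,y in((706,242),(560,302))])
for x,y in((718,205),(711,212),(726,200),(730,180),(715,165)):
    c,r=ray(s,240+(x-400)*.15,215+y*.15); t=(457.3-c@xp)/(r@xp); P=c+t*r; print(x,y,P.round(1),P@yp)
d=np.load('w10.npz')
for v in(246,246.5,247):
  e=onz(d,284,v,53);print(e.round(1),e@yp)
print('bars',[onz(d,u,v,28)@yp for u,v in((245.9,234),(239,139))])
c0=np.load('w4.npz')
for v in(216.5,225,234):print('w4',v,onz(c0,320,v,53)@yp)
print('w4 bars',onz(c0,274,196,28)@yp,onz(c0,276,254,28)@yp, onz(c0,274,180,28)@yp)
p=np.load('w4.npz')['pixels'].astype(int).sum(2);print(p[210:240,290],p[210:240,350])
E
```

```text
bar [np.float64(199.3), np.float64(260.8)]
718 205 [482.3 108.7  31.2] 188.20638694302593
711 212 [482.9 111.9  28.7] 191.42792955435814
726 200 [481.7 105.2  32.2] 184.6431461436528
730 180 [481.3 102.8  43.3] 182.21882486561535
715 165 [482.3 108.4  56.1] 187.9082983552682
[502.  119.2  53. ] 201.84813683733788
[502.  118.9  53. ] 201.53279580169067
[501.9 118.6  53. ] 201.21712212828524
bars [np.float64(198.1560997382435), np.float64(260.2281405113422)]
w4 216.5 247.51015435597276
w4 225 239.3308396816588
w4 234 230.51339910319518
w4 bars 259.2996348068101 197.1056494062164 275.2136079354055
[320 318 320 317 305 193  76  43  37  35  37  37  43  64  90 117 141 164
 333 632 565 272 135 140 311 508 539 541 539 541] [321 315 316 317 305 192  77  37  41  42  33  40  41  62  88 116 145 171
 335 644 663 332 145 144 318 514 544 542 542 543]
```

I misread the edge: it was the foot of the outer face, so the guide has gone past the notch by about 11 mm. I'll go over and push it back from its inner face.

Call:
step_arm:
  targets:
    - [[0.02,0.1,0,0,0,0,0],[0,0,0.4,0,0,0,0],[0,0,0.6,0,0,0,0],[-0.08,-0.5,0,0,0,0,0],[-0.1,-0.55,0,0,0,0,0]]

```text
t: 21.42
ee_pos: [516.2, 70.3, 274.3]
orientation: [2.403, 2.022, 0.002]
ft_force: [0.6, 0.0, -0.2]
width: 0.8
grasp_force: 0.0
```

Call:
step_arm:
  targets:
    - [[0,0,0,0,0,0,0],[0,0,-0.5,0,0,0,0],[0,0,-0.4,0,0,0,0],[0,0,-0.1,0,0,0,0],[0,0,0,0,0,0,0]]

```text
t: 22.05
ee_pos: [516.1, 70.8, 223.6]
orientation: [-2.405, -2.022, 0.0]
ft_force: [1.0, -0.2, 0.3]
width: 0.8
grasp_force: 0.0
```

```bash
cat > g.py <<'E'
from h import *
import sys
yp=np.array([.168,.986,0])
d=snap('wrist',sys.argv[1]);p=d['pixels'].astype(int);g=p.sum(2)
m=cv2.inRange(cv2.cvtColor(d['pixels'],cv2.COLOR_RGB2HSV),(5,140,90),(22,255,255))[:,225:275]
m[300:]=0
k,l,st,c=cv2.connectedComponentsWithStats(m)
for i in range(1,k):
    if st[i,4]>40:print('orange',st[i],(onz(d,c[i][0]+225,c[i][1],28)@yp).round(1))
o=readout.get_obs();print('tip yp',o['ee_pos']@yp,o['ft_force'])
a=int(sys.argv[2]) if len(sys.argv)>2 else 150
for u in(280,290,350,360):
    col=g[a:a+110,u]; print(u,' '.join(map(str,col[::1])))
E
python3 g.py g1
```

```text
orange [  4 139  20  14 154] 208.7
orange [  4 160  23   6 137] 198.3
tip yp 156.5207789654384 [-0.67144155  0.49101686 -0.35911842]
280 392 390 391 391 389 390 386 388 388 386 387 387 387 387 385 386 385 386 386 383 385 383 384 383 367 198 99 80 74 65 54 48 47 56 64 76 82 93 99 105 105 101 190 513 561 547 369 160 89 81 77 70 81 190 341 369 369 368 369 368 367 367 366 366 367 363 364 365 364 364 361 363 362 360 361 360 360 357 360 360 357 388 569 601 601 599 600 600 600 600 600 599 597 600 600 599 600 597 599 598 597 598 598 595 573 285 87 47 44 43
290 397 396 393 394 396 393 392 392 393 394 392 390 391 390 392 388 389 387 388 390 389 387 386 385 371 236 94 49 45 53 59 82 62 56 65 76 83 92 99 105 103 102 192 514 562 548 369 161 89 82 80 74 79 183 339 368 369 369 368 370 370 367 366 367 366 365 363 364 363 364 363 362 359 361 361 360 362 357 359 358 357 355 365 462 582 604 604 604 603 602 602 603 603 603 602 601 600 601 601 600 599 599 600 599 576 288 89 48 45 40
350 393 391 394 393 393 392 393 390 391 391 387 387 389 388 387 387 387 389 386 388 386 385 384 383 377 298 128 53 45 42 46 48 50 58 64 72 82 92 103 111 108 105 175 466 551 553 453 206 96 80 78 73 85 200 340 367 368 367 366 366 364 364 364 363 363 362 363 363 361 361 359 360 360 360 360 360 371 455 471 462 391 370 402 575 608 610 611 612 609 608 607 609 608 609 608 607 607 607 606 606 606 604 604 605 579 291 87 46 45 44
360 392 390 389 389 389 388 390 389 385 383 385 385 383 384 383 387 381 381 382 383 380 380 379 378 372 295 122 54 45 42 46 48 48 55 64 74 83 95 99 109 111 107 177 468 552 555 452 241 162 147 143 130 131 268 569 613 615 615 614 597 430 367 363 363 365 363 361 360 361 360 361 393 578 610 611 611 611 611 612 611 610 609 611 609 609 608 606 609 610 609 609 608 606 607 605 605 604 604 605 606 603 604 603 602 578 289 90 47 42 46
```

```bash
cat > g.py <<'E'
from h import *
import sys
yp=np.array([.168,.986,0])
d=snap('wrist',sys.argv[1]) if sys.argv[1]!='g1' else dict(np.load('g1.npz'))
g=d['pixels'].astype(int).sum(2)
m=cv2.inRange(cv2.cvtColor(d['pixels'],cv2.COLOR_RGB2HSV),(5,140,90),(22,255,255));m[300:]=0;m[:,:225]=0;m[:,275:]=0
k,l,st,c=cv2.connectedComponentsWithStats(m)
for i in range(1,k):
    if st[i,4]>40:print('orange',st[i],(onz(d,*c[i],28)@yp).round(1))
o=readout.get_obs();print('tip yp',o['ee_pos']@yp,o['ft_force'])
for u in(285,290,350,355):
    for v in range(140,245):
        if min(g[v-7:v-3,u])<130 and min(g[v+3:v+7,u])<160 and g[v,u]>400 and g[v,u]==max(g[v-4:v+5,u]):
            w=g[v-3:v+4,u]-140; w=w.clip(0); vv=v+(w*np.arange(-3,4)).sum()/w.sum(); print('line',u,vv.round(1),(onz(d,u,vv,53)@yp).round(1))
E
python3 g.py g1
```

```text
orange [229 139  20  14 154] 208.7
orange [229 160  23   6 137] 198.3
tip yp 156.5207789654384 [-0.67144155  0.49101686 -0.35911842]
line 285 194.3 185.1
line 290 194.3 185.1
line 350 194.5 184.9
line 355 194.5 184.9
```

Guide line at 185.0, mark at 198.3 (along punch y): 13.3 mm to push back left, now with the centre line in view.

Call:
step_arm:
  targets:
    - [[0.01,0.06,0,0,0,0,0],[0.01,0.06,0,0,0,0,0],[0.01,0.06,0,0,0,0,0],[0.01,0.06,0,0,0,0,0],[0.01,0.06,0,0,0,0,0]]

```text
t: 22.72
ee_pos: [518.5, 85.5, 223.7]
orientation: [2.405, 2.021, 0.0]
ft_force: [-0.2, -0.9, 0.7]
width: 0.6
grasp_force: 0.6
```

```bash
python3 g.py g2
```

```text
orange [231 163  20  14 153] 208.7
orange [231 184  23   5 112] 198.1
tip yp 171.63676622518494 [-0.22769721 -0.03666624 -0.60266786]
line 285 216.6 187.0
line 290 216.6 187.0
line 350 216.7 186.8
line 355 216.7 186.8
```

Call:
step_arm:
  targets:
    - [[0.01,0.04,0,0,0,0,0],[0.01,0.04,0,0,0,0,0],[0,0.04,0,0,0,0,0],[0,0,0,0,0,0,0],[0,0,0,0,0,0,0]]

```text
t: 23.4
ee_pos: [519.5, 91.5, 223.7]
orientation: [-2.405, -2.021, -0.0]
ft_force: [-0.4, 0.3, -0.2]
width: 0.6
grasp_force: 0.0
```

Call:
step_arm:
  targets:
    - [[0.01,0.02,0,0,0,0,0],[0,0,0,0,0,0,0],[0,0,0,0,0,0,0],[0,0,0,0,0,0,0],[0,0,0,0,0,0,0]]

```text
t: 24.02
ee_pos: [520.0, 92.4, 223.7]
orientation: [2.405, 2.021, 0.0]
ft_force: [-0.2, 0.2, -0.3]
width: 0.1
grasp_force: 0.0
```

```bash
python3 g.py g3
```

```text
orange [232 174  19  14 155] 208.8
orange [232 194  22   6 131] 198.3
tip yp 178.44267193170558 [ 0.27731195 -0.38701733 -0.30027524]
line 285 216.3 194.3
line 290 216.3 194.2
line 350 216.4 194.1
line 355 216.4 194.1
```

4 mm to go; half-millimetre steps now.

Call:
step_arm:
  targets:
    - [[0,0.02,0,0,0,0,0],[0,0,0,0,0,0,0],[0,0.01,0,0,0,0,0],[0,0,0,0,0,0,0],[0,0,0,0,0,0,0]]

```text
t: 24.7
ee_pos: [520.0, 93.9, 223.7]
orientation: [2.405, 2.021, 0.0]
ft_force: [0.5, -0.5, 0.1]
width: 0.5
grasp_force: 0.3
```

Call:
step_arm:
  targets:
    - [[0,0.01,0,0,0,0,0],[0,0,0,0,0,0,0],[0,0,0,0,0,0,0],[0,0,0,0,0,0,0],[0,0,0,0,0,0,0]]

```text
t: 25.32
ee_pos: [519.9, 94.4, 223.7]
orientation: [-2.405, -2.021, 0.0]
ft_force: [1.1, -0.2, -0.0]
width: 0.3
grasp_force: 0.0
```

```bash
python3 g.py g4
```

```text
orange [233 177  19  14 152] 208.8
orange [232 197  23   6 131] 198.3
tip yp 180.3652730548325 [-0.81727371 -0.27269368 -0.12164778]
line 285 216.4 196.2
line 290 216.4 196.1
line 350 216.6 195.9
line 355 216.6 195.9
```

Call:
step_arm:
  targets:
    - [[0,0.01,0,0,0,0,0],[0,0,0,0,0,0,0],[0,0,0,0,0,0,0],[0,0,0,0,0,0,0],[0,0,0,0,0,0,0]]

```text
t: 26.0
ee_pos: [519.9, 94.8, 223.7]
orientation: [-2.405, -2.021, -0.0]
ft_force: [0.4, -1.0, -0.3]
width: 0.8
grasp_force: 0.3
```

Call:
step_arm:
  targets:
    - [[0,0.01,0,0,0,0,0],[0,0,0,0,0,0,0],[0,0,0,0,0,0,0],[0,0,0,0,0,0,0],[0,0,0,0,0,0,0]]

```text
t: 26.62
ee_pos: [519.9, 95.4, 223.7]
orientation: [-2.405, -2.021, -0.0]
ft_force: [-0.2, 0.1, -0.5]
width: 0.3
grasp_force: 0.0
```

```bash
python3 g.py g5
```

```text
orange [233 179  19  13 137] 209.1
orange [233 199  22   5 107] 198.3
tip yp 181.3611642683321 [ 0.84920108  0.50577956 -0.49733936]
line 285 216.3 197.2
line 290 216.3 197.2
line 350 216.4 197.0
line 355 216.4 197.0
```

Call:
step_arm:
  targets:
    - [[0,0.01,0,0,0,0,0],[0,0,0,0,0,0,0],[0,0,0,0,0,0,0],[0,0,0,0,0,0,0],[0,0,0,0,0,0,0]]

```text
t: 27.3
ee_pos: [519.9, 95.8, 223.7]
orientation: [-2.405, -2.021, 0.0]
ft_force: [0.5, 0.3, 0.4]
width: 0.3
grasp_force: 0.0
```

```bash
python3 g.py g6
```

```text
orange [233 180  19  13 141] 208.7
orange [233 200  22   5 104] 198.1
tip yp 181.83305662663724 [ 0.78370594 -0.16293215  0.03642543]
line 285 216.6 197.5
line 290 216.6 197.5
line 350 216.7 197.3
line 355 216.7 197.3
```

Call:
step_arm:
  targets:
    - [[0,0.01,0,0,0,0,0],[0,0,0,0,0,0,0],[0,0,0,0,0,0,0],[0,0,0,0,0,0,0],[0,0,0,0,0,0,0]]

```text
t: 27.98
ee_pos: [520.0, 96.3, 223.7]
orientation: [2.405, 2.021, 0.0]
ft_force: [0.1, -1.3, 0.4]
width: 0.7
grasp_force: 0.5
```

```bash
python3 g.py g7
```

```text
orange [233 180  20  14 149] 208.8
orange [233 200  22   6 115] 198.3
tip yp 182.32367422826954 [ 0.3675019  -1.40416005 -0.69491177]
line 285 216.7 197.9
line 290 216.7 197.9
line 350 216.9 197.7
line 355 216.9 197.6
```

Call:
step_arm:
  targets:
    - [[0,0.01,0,0,0,0,0],[0,0,0,0,0,0,0],[0,0,0,0,0,0,0],[0,0,0,0,0,0,0],[0,0,0,0,0,0,0]]

```text
t: 28.65
ee_pos: [519.9, 96.9, 223.7]
orientation: [-2.405, -2.021, 0.0]
ft_force: [0.0, 0.2, 0.4]
width: 0.7
grasp_force: 0.1
```

```bash
python3 g.py g8
```

```text
orange [234 181  19  14 150] 208.7
orange [234 201  21   6  99] 198.4
tip yp 182.85654579777332 [-0.39156138 -0.44998806  0.97838871]
line 285 216.6 198.5
line 290 216.6 198.5
line 350 216.7 198.3
line 355 216.7 198.3
```

Call:
step_arm:
  targets:
    - [[0,0.01,0,0,0,0,0],[0,0,0,0,0,0,0],[0,0,0,0,0,0,0],[0,0,0,0,0,0,0],[0,0,0,0,0,0,0]]

```text
t: 29.32
ee_pos: [519.9, 97.3, 223.7]
orientation: [2.405, 2.021, -0.0]
ft_force: [-0.3, -2.3, 0.0]
width: 0.6
grasp_force: 0.8
```

```bash
python3 g.py g9
```

```text
orange [234 182  19  13 136] 208.9
orange [234 202  21   5  96] 198.2
tip yp 183.28105259292212 [ 1.23371678 -1.61084354 -0.3600652 ]
line 285 216.7 198.9
line 290 216.7 198.8
line 350 216.9 198.6
line 355 216.9 198.6
```

Resistance appears with the line at the mark. Backing off to see where the guide settles.

Call:
step_arm:
  targets:
    - [[0,-0.04,0,0,0,0,0],[0,-0.04,0,0,0,0,0],[0,0,0,0,0,0,0],[0,0,0,0,0,0,0],[0,0,0,0,0,0,0]]

```text
t: 30.0
ee_pos: [519.9, 93.4, 223.7]
orientation: [-2.405, -2.021, -0.0]
ft_force: [-0.4, -0.1, -0.6]
width: 0.6
grasp_force: 0.0
```

```bash
python3 g.py g10
```

```text
orange [232 176  20  13 135] 209.1
orange [232 196  21   5  96] 198.3
tip yp 179.42991494498085 [ 1.14726665  0.30145391 -0.20531213]
line 285 210.1 198.9
line 290 210.1 198.9
line 350 210.3 198.7
line 355 210.3 198.7
```

Call:
step_arm:
  targets:
    - [[0,0.04,0,0,0,0,0],[0,0.035,0,0,0,0,0],[0,0.005,0,0,0,0,0],[0,0,0,0,0,0,0],[0,0,0,0,0,0,0]]

```text
t: 30.68
ee_pos: [519.9, 97.4, 223.7]
orientation: [-2.405, -2.021, -0.0]
ft_force: [-0.7, -0.5, 1.1]
width: 0.6
grasp_force: 0.0
```

Call:
step_arm:
  targets:
    - [[0,0.005,0,0,0,0,0],[0,0,0,0,0,0,0],[0,0,0,0,0,0,0],[0,0,0,0,0,0,0],[0,0,0,0,0,0,0]]

```text
t: 31.3
ee_pos: [519.9, 97.5, 223.7]
orientation: [2.405, 2.021, -0.0]
ft_force: [0.2, -3.0, 0.3]
width: 0.3
grasp_force: 1.1
```

```bash
python3 g.py g11
```

```text
orange [234 182  19  14 152] 208.7
orange [234 202  20   6  96] 198.4
tip yp 183.5035733966714 [-0.21066118 -1.99081157 -0.10906651]
line 285 216.7 199.1
line 290 216.7 199.1
line 350 216.9 198.8
line 355 216.9 198.8
```

Call:
step_arm:
  targets:
    - [[0,0.005,0,0,0,0,0],[0,0,0,0,0,0,0],[0,0,0,0,0,0,0],[0,0,0,0,0,0,0],[0,0,0,0,0,0,0]]

```text
t: 31.98
ee_pos: [520.0, 97.8, 223.7]
orientation: [2.405, 2.021, 0.0]
ft_force: [1.3, -3.1, 0.7]
width: 0.6
grasp_force: 1.9
```

```bash
python3 g.py g12
```

```text
orange [234 183  19  13 147] 208.6
orange [234 202  20   6 113] 198.3
tip yp 183.78467672742258 [ 1.03706292 -4.55716525  0.14182156]
line 285 216.8 199.3
line 290 216.9 199.2
line 350 216.9 199.1
line 355 216.9 199.1
```

Call:
step_arm:
  targets:
    - [[0,-0.04,0,0,0,0,0],[0,-0.04,0,0,0,0,0],[0,0,0,0,0,0,0],[0,0,0,0,0,0,0],[0,0,0,0,0,0,0]]

```text
t: 32.65
ee_pos: [519.9, 93.9, 223.7]
orientation: [-2.405, -2.021, 0.0]
ft_force: [-0.0, 1.1, -0.1]
width: 0.3
grasp_force: 0.0
```

```bash
python3 g.py g13
```

```text
orange [233 177  19  13 142] 208.6
orange [232 197  20   5  92] 198.2
tip yp 179.91922695129364 [-0.14755077 -0.22744846 -0.44999929]
line 285 210.3 199.3
line 290 210.3 199.3
line 350 210.3 199.2
line 355 210.3 199.2
```

The guide stayed put at 199.2 under 3–4 N; testing from the other side tells whether the notch holds it.

Call:
step_arm:
  targets:
    - [[0,-0.05,0.1,0,0,0,0],[0,0,0.6,0,0,0,0],[0.08,0.46,0.1,0,0,0,0],[0.08,0.47,0,0,0,0,0],[0,0,0,0,0,0,0]]

```text
t: 33.33
ee_pos: [528.2, 138.8, 264.2]
orientation: [2.403, 2.023, 0.002]
ft_force: [-1.1, -0.4, -0.7]
width: 0.4
grasp_force: 0.0
```

Call:
step_arm:
  targets:
    - [[0,0,-0.4,0,0,0,0],[0,0,-0.4,0,0,0,0],[0,0,0,0,0,0,0],[0,-0.04,0,0,0,0,0],[0,0,0,0,0,0,0]]

```text
t: 33.95
ee_pos: [528.2, 135.5, 224.5]
orientation: [2.405, 2.02, 0.002]
ft_force: [-0.9, 0.1, -0.8]
width: 0.3
grasp_force: 0.0
```

Call:
step_arm:
  targets:
    - [[-0.01,-0.04,0,0,0,0,0],[0,-0.02,0,0,0,0,0],[0,0,0,0,0,0,0],[0,0,0,0,0,0,0],[0,0,0,0,0,0,0]]

```text
t: 34.58
ee_pos: [527.4, 132.9, 223.7]
orientation: [2.405, 2.021, -0.0]
ft_force: [0.3, -0.5, -0.6]
width: 0.6
grasp_force: 0.0
```

Call:
step_arm:
  targets:
    - [[0,-0.01,0,0,0,0,0],[0,0,0,0,0,0,0],[0,0,0,0,0,0,0],[0,0,0,0,0,0,0],[0,0,0,0,0,0,0]]

```text
t: 35.2
ee_pos: [527.4, 132.3, 223.7]
orientation: [-2.405, -2.021, 0.0]
ft_force: [0.7, 0.1, 0.2]
width: 0.9
grasp_force: 0.0
```

Call:
step_arm:
  targets:
    - [[0,-0.01,0,0,0,0,0],[0,0,0,0,0,0,0],[0,0,0,0,0,0,0],[0,0,0,0,0,0,0],[0,0,0,0,0,0,0]]

```text
t: 35.83
ee_pos: [527.4, 131.8, 223.7]
orientation: [2.405, 2.021, 0.0]
ft_force: [0.2, 0.7, 0.0]
width: 0.8
grasp_force: 0.0
```

Call:
step_arm:
  targets:
    - [[0,-0.01,0,0,0,0,0],[0,0,0,0,0,0,0],[0,0,0,0,0,0,0],[0,0,0,0,0,0,0],[0,0,0,0,0,0,0]]

```text
t: 36.45
ee_pos: [527.4, 131.3, 223.7]
orientation: [2.405, 2.021, 0.0]
ft_force: [-0.6, 0.1, 0.0]
width: 0.8
grasp_force: 0.0
```

Call:
step_arm:
  targets:
    - [[0,-0.01,0,0,0,0,0],[0,0,0,0,0,0,0],[0,0,0,0,0,0,0],[0,0,0,0,0,0,0],[0,0,0,0,0,0,0]]

```text
t: 37.08
ee_pos: [527.4, 130.8, 223.7]
orientation: [-2.405, -2.021, 0.0]
ft_force: [-0.6, 0.4, -0.8]
width: 0.3
grasp_force: 0.5
```

Call:
step_arm:
  targets:
    - [[0,-0.01,0,0,0,0,0],[0,0,0,0,0,0,0],[0,0,0,0,0,0,0],[0,0,0,0,0,0,0],[0,0,0,0,0,0,0]]

```text
t: 37.7
ee_pos: [527.5, 130.3, 223.7]
orientation: [2.405, 2.021, 0.0]
ft_force: [-0.2, 1.3, -0.3]
width: 0.9
grasp_force: 0.2
```

```bash
python3 - <<'E'
from h import *
d=snap('wrist','g14');g=d['pixels'].astype(int).sum(2);yp=np.array([.168,.986,0])
for im in('w10','w5','g14'):
    d=np.load(im+'.npz');g=d['pixels'].astype(int).sum(2)
    for u in(290,350):
        v=next(v for v in range(256,236,-1) if g[v,u]>270); a=v+(g[v,u]-200)/max(1,g[v,u]-g[v+1,u]); print(im,u,a.__round__(2),onz(d,u,a,29)@yp-6)
print(readout.get_obs()['ft_force'],readout.get_obs()['ee_pos']@yp)
E
```

```text
w10 290 246.1 183.79187195982095
w10 350 246.02 183.7378761957311
w5 290 246.07 197.27258041369254
w5 350 246.07 197.15521740275506
g14 290 246.06 196.7144247152326
g14 350 246.07 196.59514999834406
[-1.06263416  0.04060162 -0.21012161] 217.09251387296726
```

Reconciling the foot and line readings shows the line reads about 1.2 mm high, so the notch lies slightly further left than where I stopped. Going back to the inner side to push it in.

Call:
step_arm:
  targets:
    - [[0,0.08,0.1,0,0,0,0],[0,0,0.6,0,0,0,0],[-0.08,-0.42,0.1,0,0,0,0],[-0.07,-0.43,0,0,0,0,0],[0,0,-0.3,0,0,0,0]]

```text
t: 38.38
ee_pos: [519.7, 90.1, 248.7]
orientation: [2.407, 2.018, 0.002]
ft_force: [0.6, 0.5, 0.2]
width: 0.4
grasp_force: 0.0
```

Call:
step_arm:
  targets:
    - [[0,0,-0.4,0,0,0,0],[0,0,-0.1,0,0,0,0],[0,0.04,0,0,0,0,0],[0,0.02,0,0,0,0,0],[0,0,0,0,0,0,0]]

```text
t: 39.0
ee_pos: [520.1, 95.1, 224.1]
orientation: [2.404, 2.021, 0.001]
ft_force: [0.2, -0.3, 0.2]
width: 0.4
grasp_force: 0.0
```

```bash
python3 g.py g15
```

```text
orange [233 179  19  13 131] 208.2
orange [232 198  22   6 121] 198.3
tip yp 181.07223500324204 [0.4129028  0.8124102  0.32099927]
line 285 214.3 198.0
line 290 214.3 198.0
line 350 214.4 197.9
line 355 214.4 197.9
```

Call:
step_arm:
  targets:
    - [[0,0.02,0,0,0,0,0],[0,0.02,0,0,0,0,0],[0,0.02,0,0,0,0,0],[0,0,0,0,0,0,0],[0,0,0,0,0,0,0]]

```text
t: 39.67
ee_pos: [520.0, 97.7, 223.7]
orientation: [2.405, 2.021, 0.0]
ft_force: [0.8, -2.2, 1.0]
width: 0.5
grasp_force: 1.1
```

Call:
step_arm:
  targets:
    - [[0,0.005,0,0,0,0,0],[0,0,0,0,0,0,0],[0,0,0,0,0,0,0],[0,0,0,0,0,0,0],[0,0,0,0,0,0,0]]

```text
t: 40.3
ee_pos: [520.0, 98.0, 223.7]
orientation: [2.405, 2.021, 0.0]
ft_force: [1.0, -5.1, 2.4]
width: 0.3
grasp_force: 2.3
```

```bash
python3 g.py g16
```

```text
orange [234 183  19  13 137] 209.0
orange [234 203  20   5  92] 198.2
tip yp 184.0011880688558 [ 0.60483354 -4.65695031  2.16538673]
line 285 216.9 199.4
line 290 216.9 199.4
line 350 216.9 199.3
line 355 216.9 199.3
```

Call:
step_arm:
  targets:
    - [[0,0.005,0,0,0,0,0],[0,0,0,0,0,0,0],[0,0,0,0,0,0,0],[0,0,0,0,0,0,0],[0,0,0,0,0,0,0]]

```text
t: 40.98
ee_pos: [519.9, 98.4, 223.6]
orientation: [-2.405, -2.021, 0.0]
ft_force: [1.6, -3.2, 1.2]
width: 0.5
grasp_force: 1.2
```

```bash
python3 g.py g17
```

```text
orange [235 184  19  13 140] 208.5
orange [234 203  20   6 110] 198.3
tip yp 184.36750116037376 [ 0.80376489 -1.93320114  1.3817428 ]
line 285 216.9 199.9
line 290 216.9 199.9
line 350 217.0 199.7
line 355 217.0 199.7
```

Call:
step_arm:
  targets:
    - [[0,0.005,0,0,0,0,0],[0,0,0,0,0,0,0],[0,0,0,0,0,0,0],[0,0,0,0,0,0,0],[0,0,0,0,0,0,0]]

```text
t: 41.65
ee_pos: [519.8, 98.6, 223.6]
orientation: [-2.405, -2.021, 0.0]
ft_force: [0.7, -3.6, 0.1]
width: 0.8
grasp_force: 2.0
```

```bash
python3 g.py g18
```

```text
orange [235 184  19  13 140] 208.5
orange [234 203  20   6  93] 198.1
tip yp 184.50688823585767 [-0.01105364 -3.64336787  0.2036245 ]
line 285 216.9 199.9
line 290 216.9 199.9
line 350 217.0 199.8
line 355 217.0 199.8
```

Call:
step_arm:
  targets:
    - [[0,0.005,0,0,0,0,0],[0,0,0,0,0,0,0],[0,0.005,0,0,0,0,0],[0,0,0,0,0,0,0],[0,0,0,0,0,0,0]]

```text
t: 42.32
ee_pos: [519.9, 99.1, 223.6]
orientation: [-2.405, -2.021, 0.0]
ft_force: [0.9, -4.3, -1.9]
width: 0.7
grasp_force: 1.5
```

```bash
python3 g.py g19
```

```text
orange [235 185  19  13 142] 208.5
orange [234 204  19   6 105] 198.3
tip yp 185.05855790480132 [ 1.37432307 -2.94420492 -1.2247999 ]
line 285 216.9 200.5
line 290 216.9 200.5
line 350 217.0 200.4
line 355 217.0 200.4
```

Call:
step_arm:
  targets:
    - [[0,-0.04,0,0,0,0,0],[0,0,0,0,0,0,0],[0,0,0,0,0,0,0],[0,0,0,0,0,0,0],[0,0,0,0,0,0,0]]

```text
t: 43.0
ee_pos: [519.9, 97.2, 223.7]
orientation: [-2.405, -2.021, -0.0]
ft_force: [0.6, 0.2, -0.0]
width: 0.3
grasp_force: 0.0
```

```bash
python3 g.py g20
```

```text
orange [234 182  19  13 146] 208.6
orange [234 201  18   6  96] 198.2
tip yp 183.11119865060323 [-0.04304544 -0.66163407  0.06566483]
line 285 213.9 200.4
line 290 213.9 200.3
line 350 214.0 200.2
line 355 214.0 200.2
```

The guide is held with a one-way slope here: this is the notch's left wall, its centre being at the mark. Going to the outer side to bring it back about 2 mm.

Call:
step_arm:
  targets:
    - [[0,-0.05,0.1,0,0,0,0],[0,0,0.6,0,0,0,0],[0.07,0.44,0.1,0,0,0,0],[0.07,0.44,0,0,0,0,0],[0,0,-0.3,0,0,0,0]]

```text
t: 43.68
ee_pos: [527.7, 139.5, 249.5]
orientation: [2.402, 2.022, 0.005]
ft_force: [0.7, -0.4, -0.6]
width: 0.6
grasp_force: 0.0
```

Call:
step_arm:
  targets:
    - [[0,0,-0.4,0,0,0,0],[0,0,-0.1,0,0,0,0],[0,-0.03,0,0,0,0,0],[0,0,0,0,0,0,0],[0,0,0,0,0,0,0]]

```text
t: 44.3
ee_pos: [527.2, 137.0, 224.2]
orientation: [2.405, 2.021, 0.001]
ft_force: [0.3, 0.3, 0.3]
width: 0.8
grasp_force: 0.0
```

Call:
step_arm:
  targets:
    - [[0,-0.04,0,0,0,0,0],[0,-0.04,0,0,0,0,0],[0,-0.03,0,0,0,0,0],[0,0,0,0,0,0,0],[0,0,0,0,0,0,0]]

```text
t: 44.92
ee_pos: [527.0, 131.6, 223.7]
orientation: [2.405, 2.021, -0.0]
ft_force: [0.3, -1.0, -0.4]
width: 0.4
grasp_force: 0.0
```

Call:
step_arm:
  targets:
    - [[0,-0.01,0,0,0,0,0],[0,0,0,0,0,0,0],[0,0,0,0,0,0,0],[0,0,0,0,0,0,0],[0,0,0,0,0,0,0]]

```text
t: 45.55
ee_pos: [526.9, 131.1, 223.7]
orientation: [-2.405, -2.021, 0.0]
ft_force: [-0.5, 0.9, -0.3]
width: 0.4
grasp_force: 0.3
```

Call:
step_arm:
  targets:
    - [[0,-0.01,0,0,0,0,0],[0,0,0,0,0,0,0],[0,0,0,0,0,0,0],[0,0,0,0,0,0,0],[0,0,0,0,0,0,0]]

```text
t: 46.18
ee_pos: [526.9, 130.6, 223.7]
orientation: [2.405, 2.021, -0.0]
ft_force: [0.0, 0.4, -0.5]
width: 0.6
grasp_force: 0.3
```

Call:
step_arm:
  targets:
    - [[0,-0.01,0,0,0,0,0],[0,0,0,0,0,0,0],[0,0,0,0,0,0,0],[0,0,0,0,0,0,0],[0,0,0,0,0,0,0]]

```text
t: 46.8
ee_pos: [527.0, 130.1, 223.7]
orientation: [-2.405, -2.021, -0.0]
ft_force: [-0.8, 1.3, -0.4]
width: 0.5
grasp_force: 0.5
```

```bash
python3 -c "
from h import *
for _ in range(1): print(readout.get_obs()['ft_force'],readout.get_obs()['grasp_force'])"
```

```text
[-0.76181864  1.32719478 -0.38204169] 0.4691747677861713
```

Call:
step_arm:
  targets:
    - [[0,-0.01,0,0,0,0,0],[0,0,0,0,0,0,0],[0,0,0,0,0,0,0],[0,0,0,0,0,0,0],[0,0,0,0,0,0,0]]

```text
t: 47.42
ee_pos: [526.9, 129.6, 223.7]
orientation: [-2.405, -2.021, 0.0]
ft_force: [-0.7, 3.2, 0.6]
width: 0.3
grasp_force: 1.3
```

Resistance now rises on the other wall too (3.2 N at ~197.1, versus ~199.1 on the left), so the guide is in the notch, centre about 198.1. One small centring nudge from the inner side, then away.

Call:
step_arm:
  targets:
    - [[0,0.08,0.1,0,0,0,0],[0,0,0.6,0,0,0,0],[-0.06,-0.41,0.1,0,0,0,0],[-0.06,-0.41,0,0,0,0,0],[0,0,-0.3,0,0,0,0]]

```text
t: 48.05
ee_pos: [520.6, 90.5, 248.3]
orientation: [2.407, 2.018, 0.001]
ft_force: [-0.6, -0.4, -0.9]
width: 0.7
grasp_force: 0.0
```

Call:
step_arm:
  targets:
    - [[0,0,-0.4,0,0,0,0],[0,0,-0.1,0,0,0,0],[0,0.04,0,0,0,0,0],[0,0,0,0,0,0,0],[0,0,0,0,0,0,0]]

```text
t: 48.68
ee_pos: [521.1, 94.8, 224.1]
orientation: [2.404, 2.021, 0.001]
ft_force: [0.4, -0.1, 0.6]
width: 0.4
grasp_force: 0.0
```

```bash
python3 g.py g21
```

```text
orange [231 178  19  14 150] 208.7
orange [231 198  22   6 118] 198.2
tip yp 180.95468863277407 [ 0.04644215  0.02946053 -0.11831493]
line 285 215.1 197.4
line 290 215.1 197.4
line 350 215.1 197.3
line 355 215.1 197.2
```

Call:
step_arm:
  targets:
    - [[0,0.02,0,0,0,0,0],[0,0.014,0,0,0,0,0],[0,0,0,0,0,0,0],[0,-0.06,0,0,0,0,0],[0,-0.06,0.2,0,0,0,0]]

```text
t: 49.35
ee_pos: [520.6, 90.0, 233.4]
orientation: [-2.404, -2.021, 0.002]
ft_force: [0.2, -0.1, 0.1]
width: 0.8
grasp_force: 0.0
```

```bash
python3 g.py g22
```

```text
orange [235 168  18  13 130] 208.4
orange [235 187  20   5  92] 198.3
tip yp 176.17620549451 [ 0.62761482 -0.33265811  0.74310761]
line 285 200.4 198.2
line 290 200.4 198.2
line 350 200.4 198.0
line 355 200.4 198.0
```

Call:
step_arm:
  targets:
    - [[0,0,0.5,0,0,0,0],[0,0,0.8,0,0,0,0],[0,0,0.5,0,0,0,0],[0,0,0,0,0,0,0],[0,0,0,0,0,0,0]]

```text
t: 50.02
ee_pos: [520.6, 90.1, 323.2]
orientation: [-2.405, -2.021, 0.001]
ft_force: [0.7, 0.5, -1.0]
width: 0.2
grasp_force: 0.0
```

```bash
python3 -c "
from workcell import ctrl
print(ctrl.close_job())"
```

```text
the job is handed in; nothing more can be done
None
```

I handed the job in at about 50 s. The wheel's blue band was beside the red pointer when I last looked, before moving on to the guide. The side guide measured within about 0.2 mm of the orange mark and resisted pushes both ways, so I take it to be in the notch. My first push overshot the notch, so I pushed the guide back from its inner face and nudged it back and forth to centre it; no verdict came back on handing in.

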